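# Show where the stray cutter goes

### The job

Two end mills have been left standing loose on the table; show your workmate where the shorter, thicker one belongs. Point at it with your fingertips two or three centimetres above the middle of its top and keep still for two seconds, then point in the same way down at the empty socket of the cutter rack for two seconds, and finish with your hand still there. Touch nothing, and do not point at any other cutter on the way.

Things in the scene. Friction and masses are not known exactly. Their poses are not given: they have to be found in the camera images.
- short_mill: the shorter, thicker of the two loose end mills: a plain steel cutter of 34 mm diameter, 136 mm tall, standing upright on the table on its shank; origin at the centre of its underside, z up. The two loose mills may stand in each other's places
- short_mill_top (a point): centre of the top of that shorter loose end mill, 136 mm above the table
- tall_mill: the taller, thinner loose end mill, steel, 30 mm diameter, 156 mm tall, standing upright on the table; origin at the centre of its underside; not to be pointed at
- tall_mill_top (a point): centre of the top of the taller loose end mill, 156 mm above the table
- rack: the cutter rack: an aluminium rail 76 x 320 x 10 mm screwed to the table, carrying three dark steel socket blocks in a row, 100 mm apart; origin at the centre of its underside, the row runs along its y
- socket_empty: the empty one of the rack's three socket blocks, 56 x 56 x 50 mm with a round hole of 36 mm diameter, 40 mm deep, in its top; origin at the centre of its underside, 10 mm above the table. It may be any of the three places in the row
- socket_empty_mouth (a point): centre of the mouth of the empty socket, level with its block's top, 60 mm above the table; the racked end mills 100 mm or more away rise 70 mm above it
- socket_a: a filled socket block of the rack, 56 x 56 x 50 mm, dark steel, with one of the two racked end mills in it; origin at the centre of its underside, 10 mm above the table
- socket_b: a filled socket block of the rack, 56 x 56 x 50 mm, dark steel, with one of the two racked end mills in it; origin at the centre of its underside, 10 mm above the table
- racked_mill_a: a steel end mill of 28 mm diameter and 110 mm length, standing in one of the rack's two filled socket blocks, its lower 40 mm inside; origin at the centre of its underside, 20 mm above the table
- racked_mill_a_top (a point): centre of the top of that racked end mill, 130 mm above the table
- racked_mill_b: a steel end mill of 28 mm diameter and 110 mm length, standing in one of the rack's two filled socket blocks, its lower 40 mm inside; origin at the centre of its underside, 20 mm above the table
- racked_mill_b_top (a point): centre of the top of that racked end mill, 130 mm above the table
- club_hammer: bystander: hammer with a wooden handle, lying, 97 x 292 x 31 mm; origin under its middle
- tape_measure: bystander: tape measure, 39 x 83 x 66 mm; origin under its middle
- screwdriver: bystander: screwdriver with an amber handle, lying, 29 x 188 x 29 mm; origin under its middle
- steel_square: bystander: steel try square, lying, 102 x 166 x 15 mm; origin under its middle
- flat_file: bystander: flat file, lying, 26 x 291 x 7 mm; origin under its middle
There are look-alikes about, which are no part of the job. What is shaped like the short_mill but red is not meant. Leave any orange look-alike of the racked_mill_a alone.

How it is judged:
On the way, in this order (a step that is already met when the one before it is completed fails the run):
1. the grasp point dwells 1.5 s above the shorter loose end mill: within 22 mm of its axis and 20 to 90 mm above its top (horizontal distance between the grasp point and short_mill_top below 0.022 m and z of the grasp point in the frame of short_mill_top between 0.02 and 0.09 m), for 1.5 s.
2. then it dwells 1.5 s above the empty socket: within 22 mm of its centre and 20 to 90 mm above its mouth (horizontal distance between the grasp point and socket_empty_mouth below 0.022 m and z of the grasp point in the frame of socket_empty_mouth between 0.02 and 0.09 m), for 1.5 s.
At the end, for the whole second after the job is handed in: The hand still points at the empty socket (grasp point within 22 mm of its centre and 20 to 90 mm above its mouth), and all four end mills stand upright (within 0.12 rad) and within 10 mm of where they were (all of step 2 and distance of each of short_mill, tall_mill, racked_mill_a, racked_mill_b from where it was at the start of the episode below 0.01 m and angle between each of short_mill, tall_mill, racked_mill_a, racked_mill_b's own z axis and vertical below 0.12 rad); the robot touches nothing.
It fails at once if the robot touches something (over 1 N) (contact force between any of the arm, the fingers and anything else above 1 N).
It fails at once if the hand is brought down over a wrong end mill (grasp point within 15 mm of its axis and less than 70 mm above its top) ((horizontal distance between the grasp point and tall_mill_top below 0.015 m and z of the grasp point in the frame of tall_mill_top between -0.03 and 0.07 m) or (horizontal distance between the grasp point and racked_mill_a_top below 0.015 m and z of the grasp point in the frame of racked_mill_a_top between -0.03 and 0.07 m) or (horizontal distance between the grasp point and racked_mill_b_top below 0.015 m and z of the grasp point in the frame of racked_mill_b_top between -0.03 and 0.07 m)).
It fails at once if an end mill is shifted by 10 mm, lifted or tipped (distance of any of short_mill, tall_mill, racked_mill_a, racked_mill_b from where it was at the start of the episode above 0.01 m or angle between any of short_mill, tall_mill, racked_mill_a, racked_mill_b's own z axis and vertical above 0.12 rad).
It fails at once if a bystander is moved by 15 mm (distance of any of club_hammer, tape_measure, screwdriver, steel_square, flat_file from where it was at the start of the episode above 0.015 m).
It also fails if it takes over 38 s, if anything falls off the work surface, if the arm or the gripper's body presses on something with over 40 N, if the wrist force passes 120 N, or if a joint passes its speed limit or range.

### The arm

A 6-joint arm with a two-finger parallel gripper is mounted at the origin on a cart in front of the work surface, level with it; the furniture and walls round the work are solid. World frame = base frame: x ahead of the robot, y to its left, z up, the work surface at z = 0. Lengths are in m, angles in rad, forces in N, time in s.
With the tool pointing down it reaches from about 0.325 to 1 m from the base axis. Payload 5.1 kg.
Tool frame: the origin (TCP) lies midway between the tips of the shut fingers; the grasp point (between the pads) lies 19 mm behind it; z points along the fingers, x is the direction in which the jaws open and shut, and the axes are right-handed (so a half turn about z gives the same grasp; the last joint's range is limited). The gripper opens to 85 mm and grips with 20 to 120 N. Pads are 22 mm wide; open, the fingers measure 114 mm over their backs; the gripper's body (76 mm by 85 mm) begins 54 mm behind the grasp point. The pads swing forward as they close: fully open they stand 13 mm farther back than shut.
Start: joints at [1.102, 0.124, 1.65, -0, 1.367, -0.083], TCP at [0.245, 0.602, 0.231] pointing down, gripper open.
Joint ranges: [-2.61, 2.61], [-1.02, 2.33], [0.03, 2.71], [-1.35, 4.49], [0.32, 2.68], [-2.91, 2.91]. Speed limits (rad/s): [2.57, 2.57, 3.14, 3.14, 3.14, 3.14].

### API

Orientations are given as [roll, pitch, yaw] about the fixed x, y, z axes, in that order (R = Rz(yaw) Ry(pitch) Rx(roll)).
In Python, from plant import get_state, get_image, camera_params, finish_job gives the robot as it stands.
- The arm moves only by the shell command python3 -m inch 'ROWS' [OPENING] [FORCE]. ROWS is JSON, a list of rows, each a list of 4 numbers: the shift along the world's x, y, z in m, then the turn about the world's z in degrees. A call has exactly 5 rows; each row is the pose to reach, as a shift and turn from the pose measured when the call began; what a row does not reach only later rows make up. A row lasts 1/12 s, in which the tool goes at most 41.7 mm and 7.16 degrees, less where a joint would pass 70% of its speed; a pose out of reach is approached as far as the arm can. A call with a gripper value outside its range is refused whole. OPENING is the finger opening in m, from 0 to 0.0854, set as the call begins (- or left out, the last holds). The fingers move at their own pace and stop on an object; FORCE is the grip in N (left out, the last holds). Time passes only in rows, so rows that repeat a pose let the fingers close, or fill a call up. It gives the time, the measured TCP pose, the force and the opening at its end, in the units of the state.
- get_state(): the state, without advancing time (a new reading comes with each control period).
- get_image(name): name is "side" or "top" or "wrist"; returns (picture, depth): 480x640x3 uint8, red, green, blue; 480x640 float32, m along the optical axis (not along the pixel's ray), 0 where there is no reading.
- camera_params(name): a dict with "vertical_fov" (degrees; the focal length in pixels is half the picture's height over the tangent of half this angle, whatever the lens; pixels are square), "cx", "cy" (the principal point, pixels), "k1" (the pictures are not rectified: a ray, as slopes to the right and down, at radius r is drawn at 1 + k1 r^2 times it, then the intrinsics apply), "xyz" and "attitude" of the camera in the world; the wrist camera has in their place "T_tool_cam" (4x4, takes a point from camera to tool coordinates, whose origin is the TCP and whose axes are the tool frame's). Camera axes: x right, y up, looking along -z (the intrinsics and any distortion apply to the point x, -y, -z); pixel columns grow to the right and rows downward; lengths in m; the calibration is good to about 2 mm. A picture is of the moment at which its call begins: read the wrist's pose just before it. camera_params takes no time and is no camera call.
- finish_job(): hands the job in, once; it reports no verdict.
The state is a dict: "time_s": time; "qpos": joint angles; "dq": joint speeds; "tau": joint torques, N m; "eef_pos": TCP position; "tcp_rot": TCP orientation; "wrist_force": force on the tool from outside, world axes, zero at the start; "torque": the same for the moment, N m; "width": opening from 0.0 (shut) to 1.0 (fully open).
Only numpy, scipy, OpenCV 4.12 (cv2) and the standard library are available. Lean on these libraries where they do the work, as an engineer would, in place of code of your own. Each camera call takes 0.05 s, during which the arm holds its last target.

## Working session

There is one attempt and no reset: what is moved stays moved. The work goes in short steps, Python scripts to look and compute and a shell command to move; the robot and the scene stay as the last step left them, time stands still between calls to the robot, and variables do not carry over. Pictures are saved under pics/ and viewed, and the job is handed in when it is done.

```bash
mkdir -p pics; ls
python3 - <<'E'
from plant import *
import cv2,numpy as np
s=get_state();print(s['time_s'],s['eef_pos'],s['tcp_rot'],s['width'])
for n in('top','side'):
    im,d=get_image(n);np.savez(''+n+'.npz',im=im,d=d);cv2.imwrite(f'pics/{n}0.png',im[:,:,::-1]);print(camera_params(n))
E
```

```text
pics
0.0 [0.24434583 0.60167872 0.23006918] [-3.14142375e+00  2.04646050e-03  1.18497165e+00] 0.9989298076244247
{'vertical_fov': 52.60150135140677, 'cx': 316.1692753950982, 'cy': 243.22542844473335, 'k1': -0.041307823909304875, 'xyz': array([ 0.47703698, -0.03088826,  1.29282843]), 'attitude': array([ 0.0787987 , -0.00454905, -1.57322936])}
{'vertical_fov': 52.055832355414665, 'cx': 318.3000509625862, 'cy': 243.91812437387134, 'k1': -0.07884963483672532, 'xyz': array([0.37298274, 0.8548277 , 0.4641302 ]), 'attitude': array([ 1.20599848,  0.01836064, -2.92035501])}
```

View pics/top0.png

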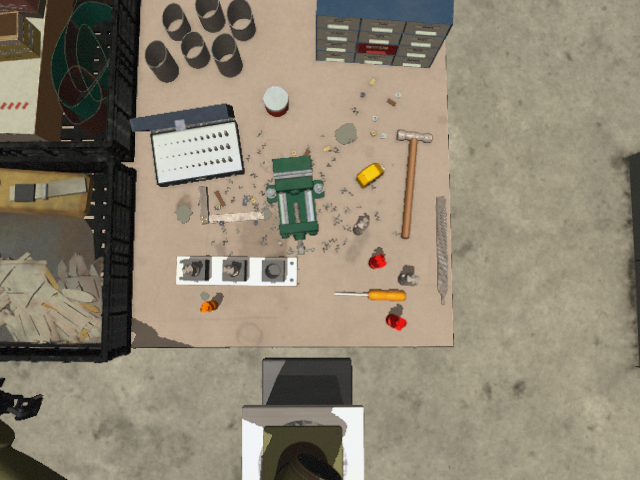

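View pics/side0.png

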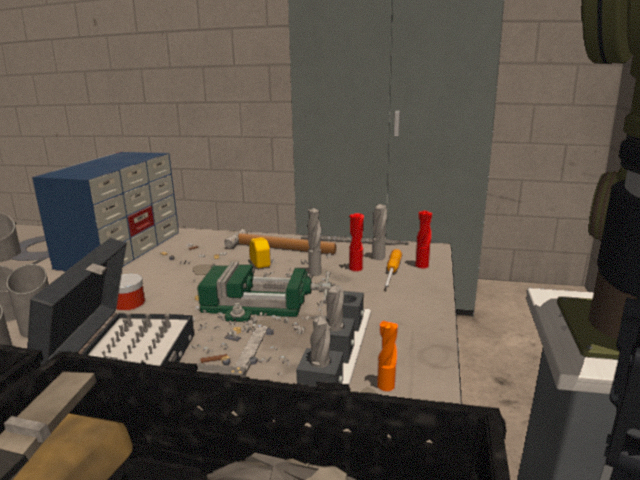

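The top view shows loose steel mills at about (361,225) and (408,276). Look-alikes are red at (377,260) and (397,322), and orange at (208,306). Racked mills are at (195,268) and (234,268), and the empty socket is at (274,268). Next I'll measure heights and positions.

```bash
cat > h.py <<'E'
import numpy as np,cv2
from scipy.spatial.transform import Rotation as R
from plant import camera_params
def cam(n):
    p=camera_params(n);f=240/np.tan(np.radians(p['vertical_fov'])/2)
    return p,np.array([[f,0,p['cx']],[0,f,p['cy']],[0,0,1.]]),np.array([p['k1'],0,0,0,0.]),R.from_euler('xyz',p['attitude']).as_matrix()
def ray(n,uv):
    p,K,D,M=cam(n);a=cv2.undistortPoints(np.float64(uv).reshape(-1,1,2),K,D)[:,0]
    return p['xyz'],np.c_[a[:,0],-a[:,1],-np.ones(len(a))]@M.T
def onz(n,uv,z):
    o,d=ray(n,uv);return o+d*((z-o[2])/d[:,2])[:,None]
def cloud(n,d):
    v,u=np.mgrid[:480,:640];o,r=ray(n,np.c_[u.ravel(),v.ravel()])
    return (o+r*d.ravel()[:,None]).reshape(480,640,3)
def proj(n,X):
    p,K,D,M=cam(n);c=(np.atleast_2d(X)-p['xyz'])@M*[1,-1,-1]
    return cv2.projectPoints(c.reshape(-1,1,3),np.zeros(3),np.zeros(3),K,D)[0][:,0]
E
python3 - <<'E'
from h import *
t=np.load('top.npz');P=cloud('top',t['d']);im=t['im']
for nm,(u,v) in dict(A=(361,225),B=(408,276),r1=(377,260),r2=(397,322),o=(208,306),ra=(195,268),rb=(234,268),e=(274,268)).items():
    w=P[v-22:v+22,u-22:u+22].reshape(-1,3); z=w[:,2]
    zm=np.percentile(z,99.7); top=w[z>zm-.008]
    print(nm,zm.round(4),np.median(top,0).round(4),((top.min(0)+top.max(0))/2).round(4),np.ptp(top,axis=0).round(3),len(top))
c=cv2.resize(im[205:295,335:425],(540,540),interpolation=cv2.INTER_CUBIC)
e=cv2.resize(im[245:290,250:310],(720//2*2,540))[:, :]
cv2.imwrite('pics/c1.png',c[:,:,::-1]);cv2.imwrite('pics/c2.png',e[:,:,::-1])
s=np.load('side.npz')['im'];cv2.imwrite('pics/c3.png',cv2.resize(s[190:310,290:450],(800,600),interpolation=cv2.INTER_CUBIC)[:,:,::-1])
E
```

```text
A 0.1548 [ 0.6147 -0.1473  0.1508] [ 0.5521 -0.0964  0.7198] [0.15  0.131 1.146] 82
B 1.2928 [ 0.477  -0.0309  1.2928] [ 0.477  -0.0309  1.2928] [0. 0. 0.] 10
r1 1.2928 [ 0.477  -0.0309  1.2928] [ 0.477  -0.0309  1.2928] [0. 0. 0.] 9
r2 1.2928 [ 0.477  -0.0309  1.2928] [ 0.477  -0.0309  1.2928] [0. 0. 0.] 7
o 1.2928 [ 0.477  -0.0309  1.2928] [ 0.477  -0.0309  1.2928] [0. 0. 0.] 7
ra 0.3572 [ 0.477  -0.0309  1.2928] [ 0.477  -0.0309  1.2928] [0. 0. 0.] 6
rb 0.1308 [0.5051 0.1732 0.1264] [0.4959 0.0773 0.7078] [0.038 0.216 1.17 ] 66
e 1.2928 [ 0.477  -0.0309  1.2928] [ 0.477  -0.0309  1.2928] [0. 0. 0.] 8
```

Run:
```python
from h import *
t=np.load('top.npz');P=cloud('top',t['d']);P[t['d']<.5]=0
for nm,(u,v) in dict(A=(361,225),B=(408,276),r1=(377,260),r2=(397,322),o=(208,306),ra=(195,268),rb=(234,268),e=(274,268)).items():
    w=P[v-14:v+14,u-16:u+16]; z=cv2.medianBlur(np.float32(w[:,:,2]),3)
    zm=np.percentile(z,99); m=np.abs(z-zm)<.012
    top=w[m]
    print(nm,zm.round(4),np.median(top[:,2]).round(4),np.median(top,0).round(4),((top.min(0)+top.max(0))/2).round(4),np.ptp(top,axis=0).round(3),len(top))
```

```text
A 0.1525 0.1505 [ 0.6149 -0.1473  0.1505] [ 0.6152 -0.1477  0.1486] [0.024 0.028 0.018] 90
B 0.133 0.1309 [ 0.4824 -0.267   0.1309] [ 0.2461 -0.1508  0.0652] [0.492 0.302 0.146] 100
r1 0.1338 0.131 [ 0.5256 -0.1899  0.131 ] [ 0.2713 -0.1103  0.0688] [0.543 0.221 0.14 ] 97
r2 0.1334 0.1308 [ 0.3758 -0.2331  0.1308] [ 0.3755 -0.2346  0.1179] [0.029 0.032 0.044] 111
o 0.1077 0.1061 [0.4158 0.2355 0.1061] [0.4145 0.2355 0.1026] [0.022 0.022 0.017] 71
ra 0.1276 0.1257 [0.5076 0.2739 0.1257] [0.5076 0.2755 0.121 ] [0.019 0.027 0.019] 72
rb 0.1271 0.1254 [0.5051 0.1733 0.1254] [0.5052 0.1772 0.0946] [0.019 0.031 0.073] 71
e 0.0595 0.0579 [0.5065 0.0754 0.0579] [0.2661 0.0508 0.0326] [0.532 0.102 0.065] 331
```

View pics/c1.png

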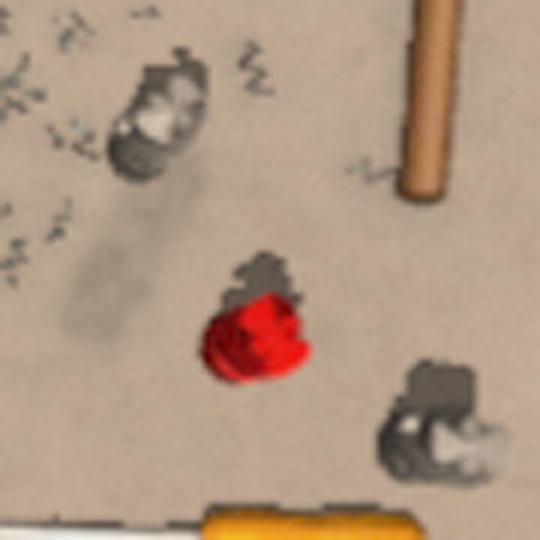

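View pics/c2.png

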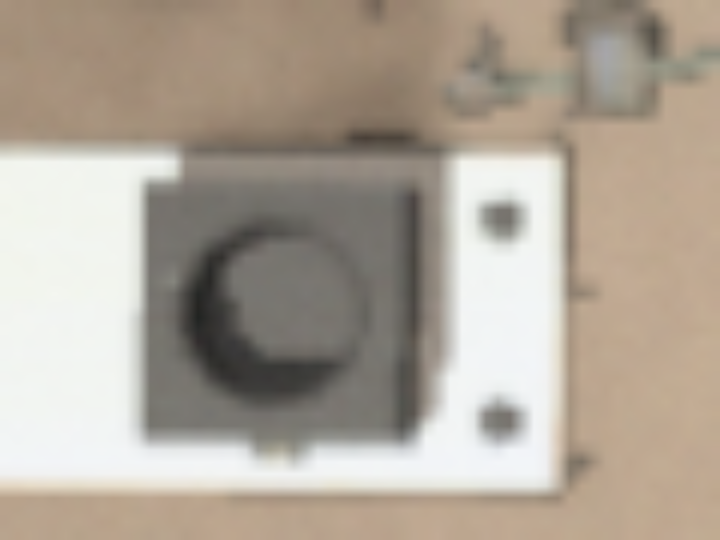

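View pics/c3.png

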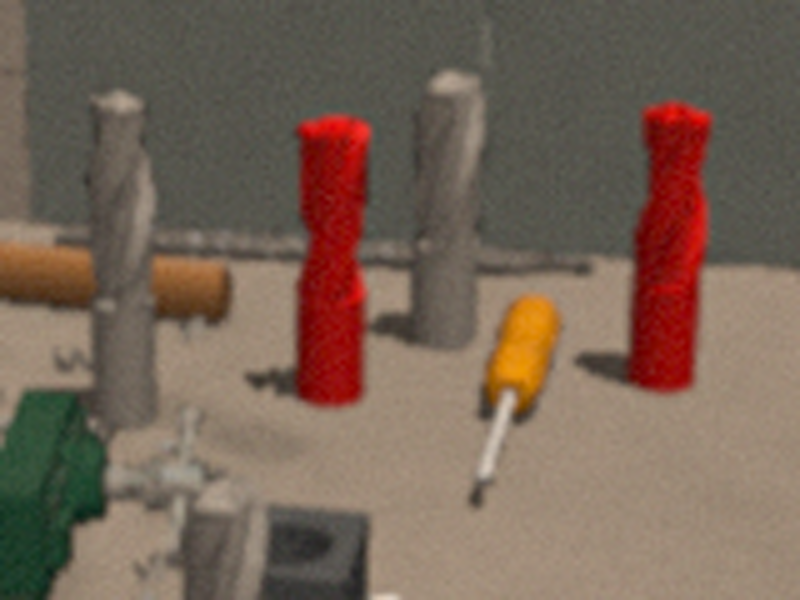

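Run:
```python
from h import *
t=np.load('top.npz')['im'].copy();s=np.load('side.npz')['im'].copy()
a=np.linspace(0,2*np.pi,24)
I={}
for n,im in (('top',t),('side',s)):
    k=4;big=cv2.resize(im,None,fx=k,fy=k,interpolation=cv2.INTER_CUBIC)
    for x,y,zt,r in ((.4824,-.267,.136,.017),(.6149,-.1473,.156,.015),(.5065,.0754,.06,.018)):
        for z in ((0,zt) if zt>.1 else (zt,)):
            p=proj(n,np.c_[x+r*np.cos(a),y+r*np.sin(a),a*0+z])
            cv2.polylines(big,[np.int32((p+.5)*k)],True,(0,0,255) if z else (0,255,0),1)
            print(n,z,p.mean(0).round(1))
    I[n]=big
cv2.imwrite('pics/d1.png',I['top'][200*4:300*4,250*4:440*4][:,:,::-1])
cv2.imwrite('pics/d2.png',I['side'][190*4:330*4,290*4:450*4][:,:,::-1])
```

```text
top 0 [402.7 279. ]
top 0.136 [413.  278.7]
top 0 [357.3 229.6]
top 0.156 [363.2 222.5]
top 0.06 [272.  269.7]
side 0 [378.  256.9]
side 0.136 [379.5 203.8]
side 0 [314.7 272.7]
side 0.156 [313.2 207.4]
side 0.06 [344.7 296.8]
```

View pics/d1.png

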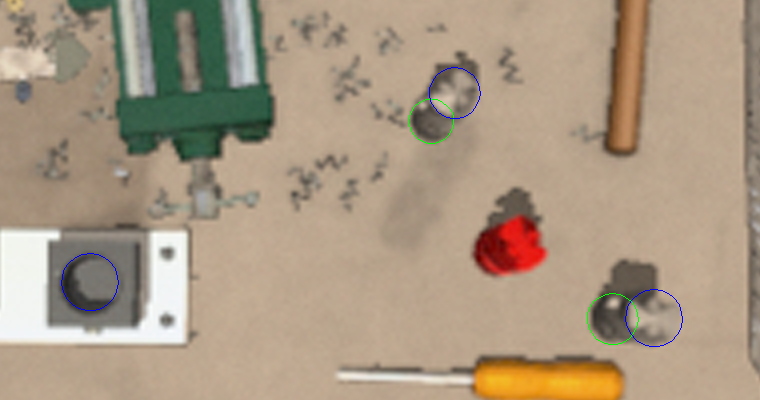

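View pics/d2.png

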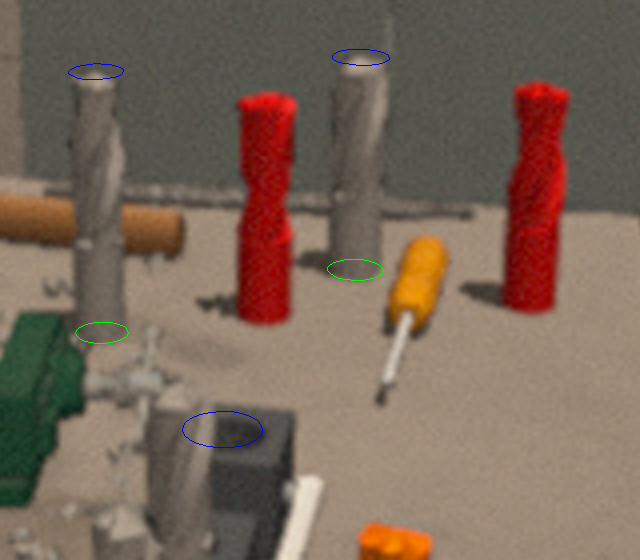

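Depth puts the mill at pixel (413,279) at 0.133 m tall, so it is the short one, at (0.482,-0.267). The mill at (363,222) is 0.1525 m, so it is the tall one. The overlays agree in both views. The empty socket is at (0.505,0.075), the rack end near y≈0.07. Next I'll check clearance along the way.

```bash
python3 - <<'E'
from h import *
t=np.load('top.npz');P=cloud('top',t['d']);P=P[(t['d']>.4)&(t['d']<2)]
def mx(x,y,r):
    m=np.hypot(P[:,0]-x,P[:,1]-y)<r;return np.percentile(P[m,2],99).round(3) if m.sum() else None
for k in np.linspace(0,1,9):
    x,y=np.array([.244,.602])*(1-k)+np.array([.482,-.267])*k;print(x.round(2),y.round(2),mx(x,y,.12))
print('B',mx(.482,-.267,.07),'sock',mx(.505,.075,.08),mx(.505,.075,.12))
print(np.round(camera_params('wrist')['T_tool_cam'],3))
E
python3 -m inch '[[0,0,0.03,0],[0,0,0.06,0],[0,0,0.09,0],[0,0,0.11,0],[0,0,0.12,0]]' 0
```

```text
0.24 0.6 0.366
0.27 0.49 0.584
0.3 0.38 0.585
0.33 0.28 0.106
0.36 0.17 0.104
0.39 0.06 0.059
0.42 -0.05 0.015
0.45 -0.16 0.133
0.48 -0.27 0.133
B 0.133 sock 0.061 0.121
[[ 1.     0.    -0.    -0.   ]
 [ 0.    -0.945 -0.326 -0.085]
 [-0.     0.326 -0.945 -0.143]
 [ 0.     0.     0.     1.   ]]
time_s: 0.52
eef_pos: [0.2447, 0.6025, 0.354]
tcp_rot: [3.141, -0.003, 1.185]
wrist_force: [-0.4, 1.1, 1.2]
width: 0.297
```

Run:
```python
from h import *
from plant import *
im,d=get_image('top');P=cloud('top',d);z=cv2.medianBlur(np.float32(np.where((d>.2),P[:,:,2],0)),5)
cv2.imwrite('pics/z.png',np.uint8(np.clip(z/0.6*255,0,255)))
for y in np.arange(.75,-.05,-.05):
    m=(abs(P[:,:,1]-y)<.025)&(P[:,:,0]>.15)&(P[:,:,0]<.55)&(d>.2);print(y.round(2),np.percentile(z[m],[50,90,99.9]).round(3) if m.sum() else None)
w,_=get_image('wrist');cv2.imwrite('pics/w.png',w[:,:,::-1])
s,_=get_image('side');cv2.imwrite('pics/s1.png',s[:,:,::-1])
```

```text
0.75 [0.063 0.106 0.138]
0.7 [0.116 0.159 0.167]
0.65 [0.123 0.162 0.169]
0.6 [0.112 0.15  0.161]
0.55 [0.106 0.126 0.151]
0.5 [0.092 0.146 0.152]
0.45 [0.065 0.15  0.159]
0.4 [-0.002 -0.001  0.   ]
0.35 [-0.002 -0.001  0.009]
0.3 [-0.002  0.054  0.126]
0.25 [-0.001  0.059  0.126]
0.2 [-0.002  0.056  0.126]
0.15 [-0.002  0.058  0.127]
0.1 [-0.002  0.02   0.059]
0.05 [-0.002  0.022  0.059]
-0.0 [-0.002 -0.     0.046]
```

View pics/z.png

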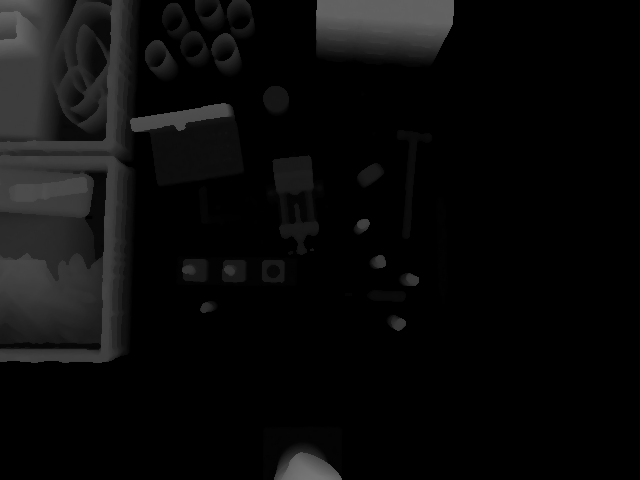

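View pics/w.png

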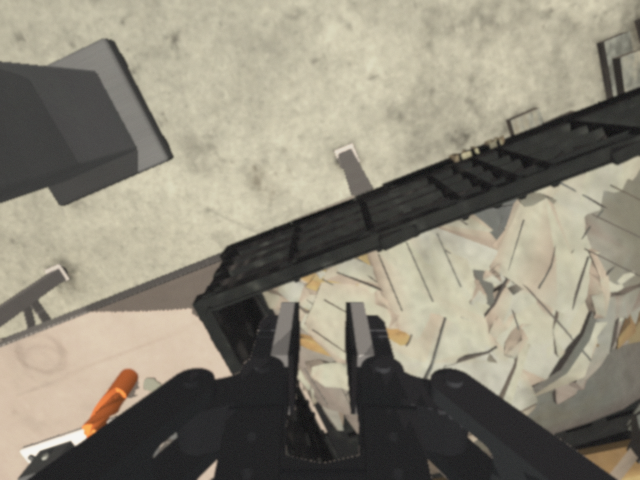

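The depth map shows the bin rim at about 0.17 m, the highest thing on the way, and the hand at 0.354 m is well clear of it. The single 0.58 m value did not survive filtering. The wrist view shows the shut fingers over the bin's edge, with nothing near them. Now I'll travel high.

```bash
python3 -m inch '[[0.01,-0.036,0,0],[0.02,-0.072,0,0],[0.03,-0.108,0,0],[0.04,-0.144,0,0],[0.05,-0.18,0,0]]'; python3 -m inch '[[0.01,-0.036,0,0],[0.02,-0.072,0,0],[0.03,-0.108,0,0],[0.04,-0.144,0,0],[0.05,-0.18,0,0]]'; python3 -m inch '[[0.01,-0.036,0,0],[0.02,-0.072,0,0],[0.03,-0.108,0,0],[0.04,-0.144,0,0],[0.05,-0.18,0,0]]'
```

```text
time_s: 1.08
eef_pos: [0.2938, 0.4195, 0.3463]
tcp_rot: [-3.14, 0.007, 1.186]
wrist_force: [0.3, -0.1, 1.2]
width: -0.0
time_s: 1.5
eef_pos: [0.3431, 0.2375, 0.3432]
tcp_rot: [-3.137, 0.01, 1.186]
wrist_force: [1.7, -0.2, 0.2]
width: -0.002
time_s: 1.92
eef_pos: [0.3923, 0.0557, 0.3402]
tcp_rot: [-3.133, 0.012, 1.187]
wrist_force: [1.3, 0.2, -0.3]
width: -0.001
```

```bash
python3 -m inch '[[0.01,-0.035,0,0],[0.02,-0.07,0,0],[0.03,-0.105,0,0],[0.04,-0.14,0,0],[0.05,-0.17,0,0]]'; python3 -m inch '[[0.01,-0.035,0,0],[0.02,-0.07,0,0],[0.03,-0.105,0,0],[0.038,-0.135,0,0],[0.042,-0.15,0,0]]';python3 -m inch '[[0,0,0,0],[0,0,0,0],[0,0,0,0],[0,0,0,0],[0,0,0,0]]'
python3 - <<'E'
from h import *
from plant import *
s=get_state();w,_=get_image('wrist');sd,_=get_image('side')
p=camera_params('wrist');T=np.eye(4);T[:3,:3]=R.from_euler('xyz',s['tcp_rot']).as_matrix();T[:3,3]=s['eef_pos'];T=T@p['T_tool_cam']
print(s['eef_pos'],s['tcp_rot'])
f=240/np.tan(np.radians(p['vertical_fov'])/2);K=np.array([[f,0,p['cx']],[0,f,p['cy']],[0,0,1.]])
a=np.linspace(0,6.28,30)
for x,y,z,r in((.482,-.267,.136,.017),(.482,-.267,0,.017),(.526,-.19,.136,.017)):
    X=np.c_[x+r*np.cos(a),y+r*np.sin(a),a*0+z,a*0+1]@np.linalg.inv(T).T
    q=cv2.projectPoints((X[:,:3]*[1,-1,-1]).reshape(-1,1,3),np.zeros(3),np.zeros(3),K,np.array([p['k1'],0,0,0,0.]))[0]
    w=cv2.polylines(np.ascontiguousarray(w),[np.int32(q)],True,(0,0,255),1)
cv2.imwrite('pics/w2.png',w[:,:,::-1]);cv2.imwrite('pics/s2.png',sd[:,:,::-1])
E
```

```text
time_s: 2.33
eef_pos: [0.4415, -0.1164, 0.337]
tcp_rot: [-3.129, 0.012, 1.185]
wrist_force: [0.6, -0.1, -0.1]
width: -0.001
time_s: 2.75
eef_pos: [0.4828, -0.269, 0.333]
tcp_rot: [-3.123, 0.012, 1.183]
wrist_force: [-0.2, -0.8, 0.2]
width: -0.003
time_s: 3.17
eef_pos: [0.4828, -0.2676, 0.3333]
tcp_rot: [-3.124, 0.011, 1.184]
wrist_force: [0.1, -0.9, -0.3]
width: 0.001
[ 0.48281079 -0.26762361  0.33326293] [-3.12357242  0.01139535  1.18423849]
```

View pics/w2.png

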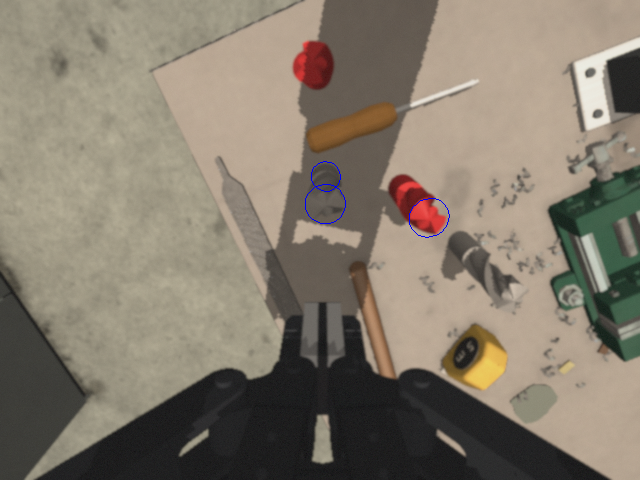

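View pics/s2.png

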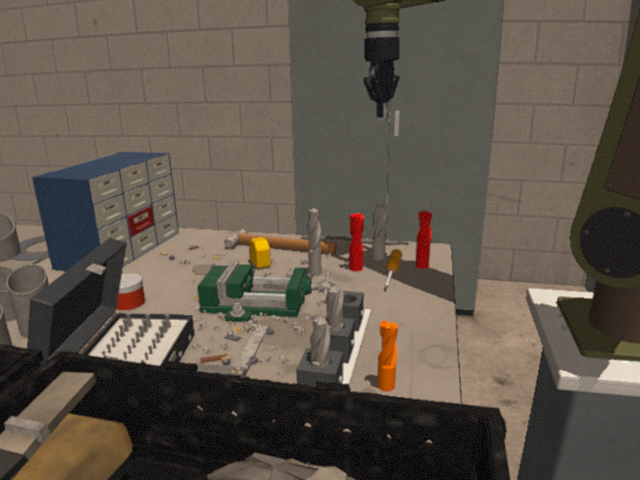

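In the wrist view the mill's top is at (325,203), inside the predicted circle. In the side view the fingertips (380,115) are straight above the mill (379,206). Now I'll descend.

```bash
python3 -m inch '[[0,0,-0.025,0],[0,0,-0.05,0],[0,0,-0.075,0],[0,0,-0.1,0],[0,0,-0.115,0]]';python3 -m inch '[[0,0,-0.015,0],[0,0,-0.03,0],[0,0,-0.04,0],[0,0,-0.05,0],[0,0,-0.053,0]]'
python3 - <<'E'
import cv2
from plant import *
print(get_state()['eef_pos'])
sd,_=get_image('side');cv2.imwrite('pics/s3.png',cv2.resize(sd[130:310,270:470],(800,600)[::1] if 0 else (660,594),interpolation=cv2.INTER_CUBIC)[:,:,::-1])
E
```

```text
time_s: 3.68
eef_pos: [0.4819, -0.2667, 0.2158]
tcp_rot: [-3.121, 0.011, 1.185]
wrist_force: [-0.1, -0.4, 0.0]
width: 0.002
time_s: 4.1
eef_pos: [0.4814, -0.2661, 0.1614]
tcp_rot: [-3.119, 0.01, 1.185]
wrist_force: [0.0, -0.0, -0.2]
width: -0.001
[ 0.48142305 -0.26607681  0.16137623]
```

View pics/s3.png

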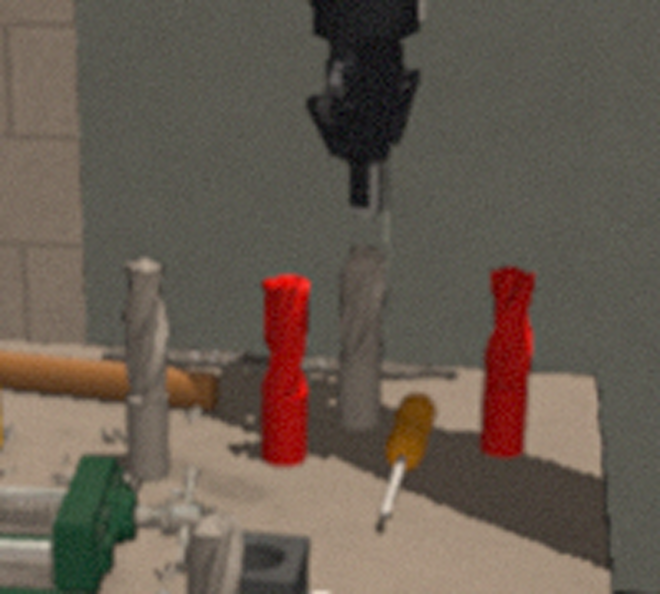

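The fingertips are centred about 27 mm above the short mill's top: (362,205) against (362,245) in the crop. I'll hold for 2.5 s.

```bash
python3 -m inch '[[0,0,0,0],[0,0,0,0],[0,0,0,0],[0,0,0,0],[0,0,0,0]]';python3 -m inch '[[0,0,0,0],[0,0,0,0],[0,0,0,0],[0,0,0,0],[0,0,0,0]]';python3 -m inch '[[0,0,0,0],[0,0,0,0],[0,0,0,0],[0,0,0,0],[0,0,0,0]]';python3 -m inch '[[0,0,0,0],[0,0,0,0],[0,0,0,0],[0,0,0,0],[0,0,0,0]]';python3 -m inch '[[0,0,0,0],[0,0,0,0],[0,0,0,0],[0,0,0,0],[0,0,0,0]]';python3 -m inch '[[0,0,0,0],[0,0,0,0],[0,0,0,0],[0,0,0,0],[0,0,0,0]]'
python3 -m inch '[[0,0,0.03,0],[0,0,0.065,0],[0,0,0.1,0],[0,0,0.13,0],[0,0,0.15,0]]'
```

```text
time_s: 4.57
eef_pos: [0.4818, -0.2664, 0.1622]
tcp_rot: [-3.121, 0.011, 1.185]
wrist_force: [-0.1, -0.4, 0.1]
width: -0.002
time_s: 4.98
eef_pos: [0.4818, -0.2664, 0.1622]
tcp_rot: [-3.12, 0.011, 1.185]
wrist_force: [-0.3, 0.8, -0.1]
width: -0.001
time_s: 5.4
eef_pos: [0.4818, -0.2664, 0.1622]
tcp_rot: [-3.12, 0.011, 1.185]
wrist_force: [0.2, -0.1, -0.4]
width: 0.0
time_s: 5.82
eef_pos: [0.4817, -0.2664, 0.1622]
tcp_rot: [-3.12, 0.011, 1.185]
wrist_force: [-0.9, -0.0, -0.1]
width: -0.001
time_s: 6.23
eef_pos: [0.4818, -0.2664, 0.1622]
tcp_rot: [-3.12, 0.011, 1.185]
wrist_force: [-0.5, -0.4, 0.0]
width: 0.003
time_s: 6.65
eef_pos: [0.4818, -0.2664, 0.1622]
tcp_rot: [-3.12, 0.011, 1.185]
wrist_force: [-0.4, -0.6, 0.6]
width: -0.003
time_s: 7.07
eef_pos: [0.4825, -0.2669, 0.3165]
tcp_rot: [-3.125, 0.012, 1.185]
wrist_force: [0.9, -0.5, 0.1]
width: -0.002
```

```bash
python3 -m inch '[[0.002,0.035,0,0],[0.004,0.07,0,0],[0.007,0.105,0,0],[0.01,0.14,0,0],[0.012,0.175,0,0]]';python3 -m inch '[[0.002,0.035,0,0],[0.004,0.07,0,0],[0.006,0.105,0,0],[0.009,0.14,0,0],[0.011,0.167,0,0]]';python3 -m inch '[[0,0,0,0],[0,0,0,0],[0,0,0,0],[0,0,0,0],[0,0,0,0]]'
python3 - <<'E'
from h import *
from plant import *
s=get_state();w,_=get_image('wrist')
p=camera_params('wrist');T=np.eye(4);T[:3,:3]=R.from_euler('xyz',s['tcp_rot']).as_matrix();T[:3,3]=s['eef_pos'];T=T@p['T_tool_cam']
print(s['eef_pos'],s['tcp_rot'])
f=240/np.tan(np.radians(p['vertical_fov'])/2);K=np.array([[f,0,p['cx']],[0,f,p['cy']],[0,0,1.]])
a=np.linspace(0,6.28,30)
for x,y,z,r in((.505,.075,.06,.018),(.506,.173,.13,.014)):
    X=np.c_[x+r*np.cos(a),y+r*np.sin(a),a*0+z,a*0+1]@np.linalg.inv(T).T
    q=cv2.projectPoints((X[:,:3]*[1,-1,-1]).reshape(-1,1,3),np.zeros(3),np.zeros(3),K,np.array([p['k1'],0,0,0,0.]))[0]
    w=cv2.polylines(np.ascontiguousarray(w),[np.int32(q)],True,(255,0,255),1)
cv2.imwrite('pics/w4.png',w[:,:,::-1])
E
```

```text
time_s: 7.48
eef_pos: [0.4944, -0.0905, 0.3167]
tcp_rot: [-3.126, 0.012, 1.184]
wrist_force: [0.6, 0.3, 0.1]
width: 0.002
time_s: 7.9
eef_pos: [0.5051, 0.079, 0.3168]
tcp_rot: [-3.126, 0.011, 1.186]
wrist_force: [0.8, 0.0, 1.4]
width: -0.004
time_s: 8.32
eef_pos: [0.5052, 0.0779, 0.3169]
tcp_rot: [-3.126, 0.011, 1.184]
wrist_force: [0.2, -0.5, -0.3]
width: -0.001
[0.50517175 0.07785262 0.3168663 ] [-3.1264236   0.0112038   1.18378409]
```

View pics/w4.png

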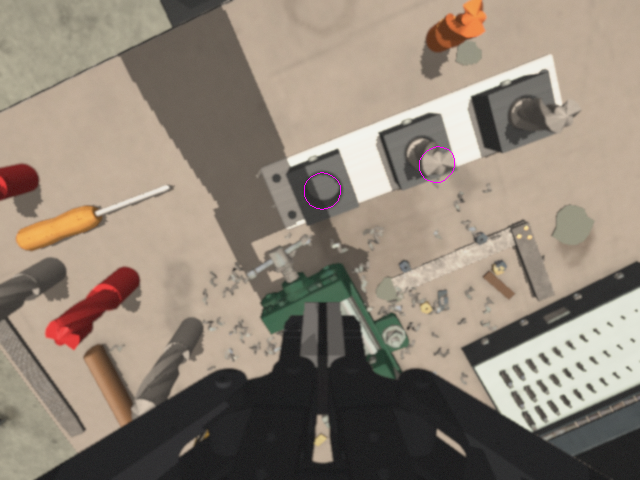

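The wrist view shows the empty socket hole at (322,190), right in the predicted circle. The racked mills lie well off to the right, and the vise is low. I'll descend and hold.

```bash
python3 -m inch '[[0,-0.001,-0.03,0],[0,-0.002,-0.06,0],[0,-0.003,-0.09,0],[0,-0.003,-0.12,0],[0,-0.003,-0.15,0]]';python3 -m inch '[[0,0,-0.02,0],[0,0,-0.04,0],[0,0,-0.055,0],[0,0,-0.065,0],[0,0,-0.07,0]]'
python3 - <<'E'
import cv2
from plant import *
print(get_state()['eef_pos'])
sd,_=get_image('side');cv2.imwrite('pics/s5.png',cv2.resize(sd[200:400,240:460],(660,600),interpolation=cv2.INTER_CUBIC)[:,:,::-1])
E
```

```text
time_s: 8.78
eef_pos: [0.5052, 0.0739, 0.1657]
tcp_rot: [-3.127, 0.011, 1.182]
wrist_force: [-0.5, -1.0, 0.5]
width: -0.001
time_s: 9.2
eef_pos: [0.5043, 0.0732, 0.0941]
tcp_rot: [-3.125, 0.012, 1.181]
wrist_force: [0.4, 0.4, 1.2]
width: 0.004
[0.50433009 0.07321222 0.094107  ]
```

View pics/s5.png

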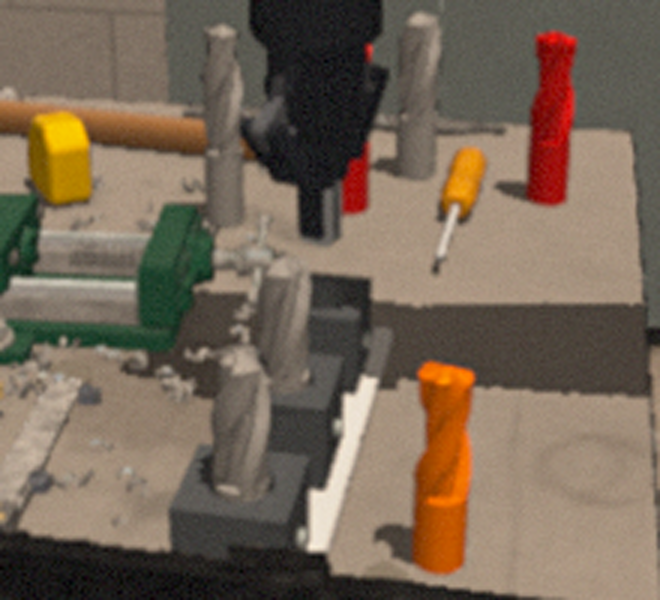

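The fingertips (318,240) are over the empty block, about 34 mm up and touching nothing. I'll lower 8 mm and hold.

```bash
python3 -m inch '[[0,0,-0.003,0],[0,0.001,-0.005,0],[0,0.001,-0.007,0],[0,0.001,-0.007,0],[0,0.001,-0.007,0]]';for i in 1; do python3 -m inch '[[0,0,0,0],[0,0,0,0],[0,0,0,0],[0,0,0,0],[0,0,0,0]]';python3 -m inch '[[0,0,0,0],[0,0,0,0],[0,0,0,0],[0,0,0,0],[0,0,0,0]]';python3 -m inch '[[0,0,0,0],[0,0,0,0],[0,0,0,0],[0,0,0,0],[0,0,0,0]]';python3 -m inch '[[0,0,0,0],[0,0,0,0],[0,0,0,0],[0,0,0,0],[0,0,0,0]]';python3 -m inch '[[0,0,0,0],[0,0,0,0],[0,0,0,0],[0,0,0,0],[0,0,0,0]]';python3 -m inch '[[0,0,0,0],[0,0,0,0],[0,0,0,0],[0,0,0,0],[0,0,0,0]]'; done
python3 - <<'E'
from plant import *
import cv2
s=get_state();print(s['time_s'],s['eef_pos'],s['wrist_force'])
im,_=get_image('side');cv2.imwrite('pics/s6.png',im[:,:,::-1])
E
```

```text
time_s: 9.67
eef_pos: [0.5046, 0.0744, 0.0876]
tcp_rot: [-3.126, 0.012, 1.181]
wrist_force: [-0.2, 0.2, -0.3]
width: 0.002
time_s: 10.08
eef_pos: [0.5047, 0.0744, 0.0876]
tcp_rot: [-3.126, 0.012, 1.181]
wrist_force: [-0.5, 0.8, 0.2]
width: 0.002
time_s: 10.5
eef_pos: [0.5047, 0.0744, 0.0876]
tcp_rot: [-3.126, 0.012, 1.181]
wrist_force: [0.6, -0.2, 0.5]
width: -0.002
time_s: 10.92
eef_pos: [0.5047, 0.0744, 0.0876]
tcp_rot: [-3.126, 0.012, 1.181]
wrist_force: [-0.1, -0.2, 0.4]
width: 0.005
time_s: 11.33
eef_pos: [0.5047, 0.0744, 0.0876]
tcp_rot: [-3.126, 0.012, 1.181]
wrist_force: [0.9, -0.1, 0.5]
width: 0.0
time_s: 11.75
eef_pos: [0.5047, 0.0744, 0.0876]
tcp_rot: [-3.126, 0.012, 1.181]
wrist_force: [-0.2, -0.2, -0.5]
width: 0.001
time_s: 12.17
eef_pos: [0.5047, 0.0744, 0.0876]
tcp_rot: [-3.126, 0.012, 1.181]
wrist_force: [-0.7, -0.7, 0.1]
width: 0.002
12.1667 [0.5046981  0.0744113  0.08764746] [-0.73953479 -0.68455931  0.09130018]
```

View pics/s6.png

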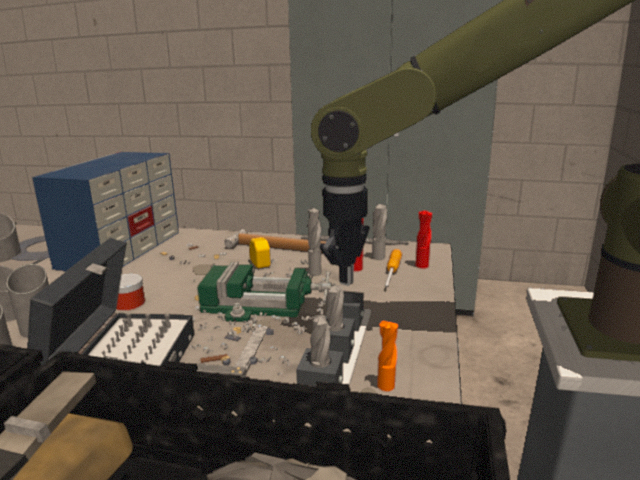

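The hand is still over the empty socket with its tips at (346,280), and all four mills stand where they were.

```bash
python3 -c "from plant import *;print(finish_job())"
```

```text
the job is handed in; nothing more can be done
None
```

I pointed at the short end mill and then at the empty socket, and handed the job in at about 12 s with the hand still over the socket. `finish_job()` gives no verdict, so I don't know the score.

- **Short mill:** With the fingers shut, I held about 2.5 s with the fingertips about 26 mm above its top, at (0.482, -0.267). I chose it by depth: it read 0.133 m high against 0.1525 m for the taller one.
- **Empty socket:** This is the block at the low-y end of the rack, at (0.505, 0.075). I travelled there at about 0.32 m height and held 2.5 s with the fingertips about 28 mm above its mouth.

**Last checks:**
- The final hand position was within about 1 mm of my measured socket centre.
- Wrist force stayed at noise level (about 1.5 N or less on any axis).
- In the side view all four end mills stand upright and look unmoved. I judged that by eye and did not measure it.

**Disagreements:**
- Depth heights read 2–5 mm low.
- The socket position from the side view, where the socket is partly hidden, differed by about 5 mm from the top view. The top and wrist views agreed, so I used those.
- A single 0.58 m height reading over the bin did not appear in the next, filtered depth image, so I ignored it.

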